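# Screw the hopper lid onto the grinder until snug

### The job

Take the larger of the two metal lids from the wooden lid rack, put it on the open neck of the coffee grinder and screw it down clockwise until it turns stiff, then about ten degrees more so that it is snug; twenty degrees would overtighten it. Leave it on and let go. Leave the small lid, the mug and the tumbler of utensils where they are.

Things in the scene. Friction and masses are not known exactly. Their poses are not given: they have to be found in the camera images.
- lid: Larger lid: plain aluminium cup-shaped screw lid, 56 mm outside diameter, 26 mm tall, about 60 g. Origin: centre of its open rim; its z axis runs out through the closed top (top face at z = 26 mm). Starts on edge in either rack cradle: z points to the rack's -x and 15 deg upward. Its rim is free for fingers on both sides (along the rack's y); 50 mm to the small lid.
- small_lid: Bystander: a like lid of only 40 mm diameter, 26 mm tall, in the other cradle. Origin: in the plane of its open rim, 9 mm from its centre towards the side that is up at the start.
- rack: Fixed wooden lid rack with steel wires, origin under it on the table, foot 100 x 160 x 8 mm. Cradles at y = +50 and -50 mm, 36 mm wide: a block to 30 mm height, two rods under the lid, behind it (+x) a wire loop to 75 mm height that its open side leans on. Lid origins start 62 mm above the table at x = 0; the lids' tops face -x. A lid lifts straight up and out.
- grinder: Fixed coffee grinder, origin: centre of its foot, z up. Foot 105 mm across, glass hopper 80 mm across to 110 mm height, shoulder to 126, a bead 48 mm across at 140-146 mm, then the slippery threaded neck, 34 mm across (45 over its three catches) with a cone top (26 mm across), up to 173-175 mm. The lid has 2 mm play on the neck.
- seat (a point): Point on the grinder's axis 151 mm above the table: the lid's origin comes to rest here when the lid is screwed home (its top then at 177 mm).
- thread (a joint): Screw thread in the neck, rad, clockwise from above positive: starts at -2.3 to -1.3, 0 when run home. The lid set on the neck turns freely up to 1.7 rad until its catches meet the neck's (their pointed ends slide past one another as it drops on), then carries the thread along at about 0.06 N m, sinking 0.95 mm per rad.
- gasket (a joint): Further clockwise turn against the seal, rad, after the thread is home: 0 at the start. It yields at about 0.4 N m and the torque rises 1 N m per rad; it stays where it is left. Snug is 0.05 to 0.35; beyond 0.35 is overtightened.
- mug: Bystander: white mug, rim 76 mm diameter, 90 mm tall, its handle at its +y. Origin under its centre.
- tumbler: Bystander: pink tumbler, 74 mm diameter, 150 mm tall, utensils standing in it to 215 mm. Origin under its centre.
There are look-alikes about, which are no part of the job. What is shaped like the lid but green or red is not meant.

How it is judged:
On the way, in this order (a step that is already met when the one before it is completed fails the run):
1. the lid sits level on the grinder's neck, not yet tightened (horizontal distance between lid and seat below 0.006 m and z of lid in the frame of seat between -0.004 and 0.012 m and angle between lid's own z axis and vertical below 0.15 rad and value of joint gasket below 0.03 rad), for 0.2 s.
2. the lid is screwed home and snug (horizontal distance between lid and seat below 0.006 m and value of joint thread above -0.08 rad and value of joint gasket above 0.05 rad), for 0.2 s.
At the end, for the whole second after the job is handed in: Larger lid on the grinder's neck, level within 0.1 rad, centred within 5 mm, within 4 mm of home height, at rest, let go; thread above -0.08 rad, gasket at 0.05 to 0.35 rad. Small lid, mug and tumbler within 30 mm of their starts (horizontal distance between lid and seat below 0.005 m and z of lid in the frame of seat between -0.004 and 0.004 m and angle between lid's own z axis and vertical below 0.1 rad and linear speed of lid below 0.02 m/s and value of joint thread above -0.08 rad and value of joint gasket between 0.05 and 0.35 rad and distance of each of small_lid, mug, tumbler from where it was at the start of the episode below 0.03 m); the robot touches nothing.
It fails at once if the lid is overtightened (seal turned beyond 0.35 rad) (value of joint gasket above 0.35 rad).
It fails at once if the seal is turned without the lid on the neck (value of joint gasket above 0.04 rad and distance between lid and seat above 0.03 m).
It fails at once if a bystander (small lid, mug or tumbler) is pushed more than 30 mm or tipped over (distance of any of small_lid, mug, tumbler from where it was at the start of the episode above 0.03 m or angle between any of mug, tumbler's own z axis and vertical above 0.5 rad).
It also fails if it takes over 67 s, if anything falls off the work surface, if the arm or the gripper's body presses on something with over 40 N, if the wrist force passes 120 N, or if a joint passes its speed limit or range.

### The arm

A 7-joint arm with a two-finger parallel gripper is mounted at the origin on the work surface. World frame = base frame: x ahead of the robot, y to its left, z up, the work surface at z = 0. Lengths are in m, angles in rad, forces in N, time in s.
With the tool pointing down it reaches from about 0.4 to 0.75 m from the base axis. Payload 19.5 kg.
Tool frame: the origin (TCP) lies between the finger pads; the fingertips stand 8 mm ahead of it and the grasp point (between the pads) lies 11 mm behind it; z points along the fingers, y is the line along which they close (so a half turn about z gives the same grasp; the last joint's range is limited). The gripper opens to 85 mm and grips with 20 to 120 N. Pads are 22 mm wide; open, the fingers measure 114 mm over their backs; the gripper's body (76 mm by 85 mm) begins 54 mm behind the grasp point. The pads swing forward as they close: fully open they stand 13 mm farther back than shut.
Start: joints at [1.229, 0.707, -0.028, 1.485, 0.022, 0.951, -0.075], TCP at [0.17, -0.549, 0.239] pointing down, gripper open.
Joint ranges: [-2.71, 2.71], [-0.32, 2.16], [-1.57, 1.52], [0, 2.45], [-1.46, 4.6], [0, 2.02], [-2.83, 2.83]. Speed limits (rad/s): [1.89, 1.89, 2.57, 2.57, 3.01, 3.01, 3.01].

### API

Orientations are given as a unit quaternion [x, y, z, w].
In Python, from cell import arm, planner, get_obs, viewer, ticket gives the robot as it stands. Calls block until the motion is done:
- arm.move_pose(position, orientation): joint-space move of the TCP to a pose.
- arm.move_straight(position, frame=None, feed=0.15): straight line of the TCP; frame=None keeps the orientation; feed is the mean speed in m/s.
- arm.move_joints(angles): joint-space move.
- arm.grip(opening): finger opening in m; the grip force is fixed at half the most; returns when the fingers have stopped.
- arm.dwell(seconds).
- planner.ik(position, orientation): joint angles nearest the present ones, or None.
- get_obs(): the state.
- viewer.capture(name): name is "side" or "top" or "wrist"; returns (picture, depth): 420x560x3 uint8, red, green, blue; 420x560 float32, m along the optical axis (not along the pixel's ray), 0 where there is no reading.
- viewer.get_calibration(name): a dict with "camera_matrix" (3x3 intrinsics, pixels), "distortion" ([k1, k2, p1, p2, k3] as OpenCV has them; the pictures are not rectified), "world_to_cam" (4x4, takes a point from world to camera coordinates). Camera axes: x right, y down, z forward; pixel columns grow to the right and rows downward; lengths in m; the calibration is good to about 2 mm. A picture is of the moment at which its call begins: read the wrist's pose just before it. get_calibration takes no time and is no camera call; for the wrist camera it gives the pose at the moment of the call.
A pose or a line that the arm cannot do raises arm.IKError and nothing moves.
- ticket.finish_job(): hands the job in; it is judged then, once.
Trained networks look in the newest picture that a camera, given by its name, has taken for a name from the list of things; names that differ only in an ending like _2 or _b are one class to them, and where a whole thing is asked for, a point or a joint stands for the part that bears it (a point fixed in the world has none). Each returns a list of dicts, best first, with "confidence" (0 to 1); they miss things now and then, are a little off and sometimes report something else, mostly with a low value. They report only what shows in the picture. A call takes as long as a camera call. They do not tell look-alikes from the thing itself.
- viewer.find_in(camera, name): "extent" ([left, top, right, bottom] in pixels, round what is visible of it).
The state is a dict: "clock": time; "qpos": joint angles; "joint_velocities": joint speeds; "joint_efforts": joint torques, N m; "position": TCP position; "tcp_rot": TCP orientation; "contact_force": force on the tool from outside, world axes, zero at the start; "wrist_torque": the same for the moment, N m; "finger_gap": finger opening in m; "grasp_force": force on a finger pad.
Only numpy, scipy, OpenCV 4.12 (cv2) and the standard library are available. Lean on these libraries where they do the work, as an engineer would, in place of code of your own. Each camera call takes 0.05 s, during which the arm holds its last target. There are 200 camera calls.

## Working session

There is one attempt and no reset: what is moved stays moved. The work goes in short steps, each a Python script; the robot and the scene stay as the last script left them, time stands still between calls to the robot, and variables do not carry over. Pictures are saved under pics/ and viewed, at most 10 in all, crops included, and the job is handed in when it is done.

```bash
mkdir -p pics; ls; python3 - <<'E'
from cell import arm, planner, get_obs, viewer
import cv2, numpy as np
o=get_obs(); print({k:np.round(v,3).tolist() for k,v in o.items()})
ims=[]
for c in ["side","top"]:
    p,d=viewer.capture(c); np.savez(f"pics/{c}0.npz",p=p,d=d)
    cv2.imwrite(f"pics/{c}0.png",p[:,:,::-1])
    for n in ["lid","rack","grinder","small_lid","mug","tumbler"]:
        print(c,n,[(np.round(r["extent"]).tolist(),round(r["confidence"],2)) for r in viewer.find_in(c,n)])
    k=viewer.get_calibration(c); print(np.round(k["world_to_cam"],3).tolist(),np.round(k["camera_matrix"],1).tolist(),k["distortion"])
E
```

```text
pics
{'clock': 0.0, 'qpos': [1.229, 0.707, -0.028, 1.485, 0.022, 0.951, -0.075], 'joint_velocities': [-0.0, -0.001, 0.002, -0.0, 0.001, -0.002, 0.0], 'joint_efforts': [-0.004, -88.322, 1.234, -23.617, 0.017, 0.006, 0.0], 'position': [0.17, -0.549, 0.239], 'tcp_rot': [0.989, 0.149, -0.0, -0.001], 'contact_force': [0.754, -0.146, -0.085], 'wrist_torque': [0.001, 0.02, -0.008], 'grasp_force': 0.0, 'finger_gap': 0.085}
side lid [([194.0, 295.0, 219.0, 325.0], 0.93), ([247.0, 294.0, 270.0, 321.0], 0.92), ([302.0, 320.0, 326.0, 350.0], 0.79), ([225.0, 345.0, 254.0, 376.0], 0.58)]
side rack [([233.0, 263.0, 304.0, 342.0], 0.56)]
side grinder [([288.0, 115.0, 324.0, 181.0], 0.79), ([236.0, 154.0, 271.0, 229.0], 0.21)]
side small_lid [([271.0, 262.0, 290.0, 282.0], 0.73), ([286.0, 116.0, 320.0, 182.0], 0.68), ([303.0, 121.0, 316.0, 132.0], 0.67)]
side mug [([319.0, 206.0, 362.0, 256.0], 0.78)]
side tumbler [([234.0, 152.0, 268.0, 232.0], 0.71)]
[[-0.94, -0.341, 0.018, 0.508], [-0.268, 0.707, -0.654, 0.189], [0.21, -0.62, -0.756, 1.199], [0.0, 0.0, 0.0, 1.0]] [[527.3, 0.0, 274.3], [0.0, 527.3, 216.5], [0.0, 0.0, 1.0]] [0.03432974 0.         0.         0.         0.        ]
top lid [([174.0, 210.0, 198.0, 231.0], 0.9), ([173.0, 160.0, 202.0, 186.0], 0.81), ([181.0, 264.0, 207.0, 290.0], 0.64), ([128.0, 209.0, 157.0, 235.0], 0.62)]
top rack [([173.0, 204.0, 251.0, 247.0], 0.87)]
top grinder []
top small_lid [([226.0, 215.0, 245.0, 236.0], 0.7)]
top mug [([293.0, 247.0, 330.0, 297.0], 0.63)]
top tumbler [([296.0, 132.0, 329.0, 187.0], 0.82)]
[[0.01, -1.0, 0.003, 0.03], [-0.987, -0.011, -0.159, 0.524], [0.159, -0.002, -0.987, 1.035], [0.0, 0.0, 0.0, 1.0]] [[489.0, 0.0, 283.7], [0.0, 489.0, 207.6], [0.0, 0.0, 1.0]] [-0.04755472  0.          0.          0.          0.        ]
```

```bash
sleep 8; ls pics
```

```text
side0.npz
side0.png
top0.npz
top0.png
```

View pics/side0.png

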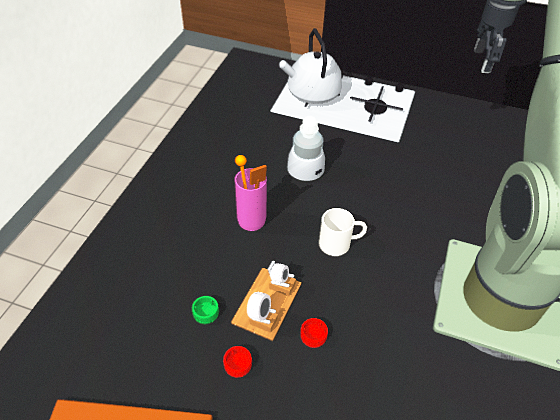

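View pics/top0.png

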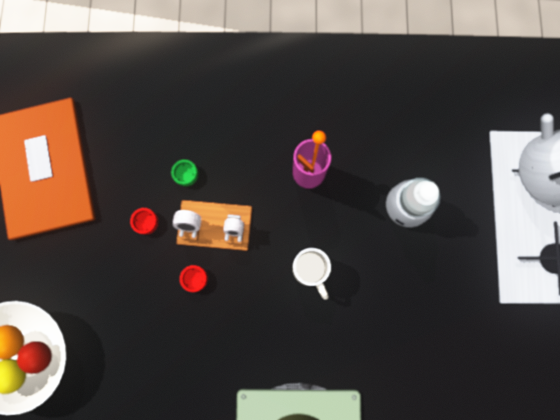

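Side: rack at (267,302), large lid (260,307), small lid (279,272), grinder (308,150) with a bright neck at (310,127). Green and red look-alikes surround the rack. I'll zoom in and deproject the depth.

```bash
cat > h.py <<'E'
import numpy as np, cv2
from scipy.spatial.transform import Rotation as R
def cloud(p,d,k):
    """world xyz per pixel (HxWx3), nan where no depth"""
    K=np.array(k["camera_matrix"]);D=np.array(k["distortion"]);T=np.array(k["world_to_cam"])
    h,w=d.shape;u,v=np.meshgrid(np.arange(w),np.arange(h))
    n=cv2.undistortPoints(np.stack([u,v],-1).reshape(-1,1,2).astype(float),K,D).reshape(h,w,2)
    c=np.dstack([n*d[...,None],d]); c[d==0]=np.nan
    return (c-T[:3,3])@T[:3,:3]
def circ(xy):
    A=np.c_[2*xy,np.ones(len(xy))];s=np.linalg.lstsq(A,(xy**2).sum(1),rcond=None)[0]
    return s[0],s[1],np.sqrt(s[2]+s[0]**2+s[1]**2)
E
python3 - <<'E'
from h import *; from cell import viewer
crops=[]
for c,(a,b) in dict(side=(225,250),top=(165,190)).items():
    f=np.load(f"pics/{c}0.npz");W=cloud(f["p"],f["d"],viewer.get_calibration(c));np.save(f"pics/W{c}.npy",W)
    crops.append(cv2.resize(f["p"][b:b+95,a:a+95,::-1],(400,400),interpolation=cv2.INTER_CUBIC))
    k=viewer.get_calibration(c);T=np.array(k["world_to_cam"]);print(c,"cam",-T[:3,:3].T@T[:3,3])
    hsv=cv2.cvtColor(f["p"],cv2.COLOR_RGB2HSV).astype(int)
    wood=(hsv[...,0]>8)&(hsv[...,0]<25)&(hsv[...,1]>90)&(W[...,2]>.002)&(W[...,2]<.015)&(np.hypot(W[...,0]-.4,W[...,1]-.15)<.25)
    q=W[wood][:,:2];print("rack",len(q),cv2.minAreaRect((q*1000).astype(np.float32)),"z",np.median(W[wood][:,2]))
    # grinder bands
    seed=(305,165) if c=="side" else (412,203)
    s=W[seed[1],seed[0]];print("seed",s)
    m=np.hypot(W[...,0]-s[0],W[...,1]-s[1])<.09
    for lo,hi in [(.02,.1),(.11,.128),(.136,.148),(.15,.165),(.165,.18)]:
        q=W[m&(W[...,2]>lo)&(W[...,2]<hi)]
        if len(q)>8: print(lo,hi,len(q),np.round(circ(q[:,:2]),4),np.round(q.mean(0),3))
    # things above rack
    s=(0.55,0.2)
    m=(W[...,2]>.045)&(hsv[...,1]<60)
    n,l,st,ce=cv2.connectedComponentsWithStats(m.astype(np.uint8))
    for i in range(1,n):
        if 20<st[i,4]<1500: q=W[l==i];print("comp",np.round(ce[i]),st[i,4],np.round(np.median(q,0),3),np.round(q.min(0),3),np.round(q.max(0),3))
cv2.imwrite("pics/crop0.png",np.hstack(crops))
E
```

```text
side cam [0.27582904 0.78241362 1.02147933]
rack 1576 ((489.0179138183594, 192.25802612304688), (162.75123596191406, 102.86932373046875), 85.48204803466797) z 0.007895522750862534
seed [ 0.52938594 -0.20558771  0.05786272]
0.02 0.1 891 [ 0.5373 -0.2451  0.0409] [ 0.53  -0.218  0.058]
0.11 0.128 343 [ 0.538  -0.2463  0.0289] [ 0.535 -0.234  0.119]
0.136 0.148 99 [ 0.5388 -0.2493  0.0208] [ 0.537 -0.239  0.145]
0.15 0.165 62 [ 0.5383 -0.2505  0.017 ] [ 0.534 -0.24   0.158]
0.165 0.18 119 [ 0.5383 -0.2469  0.0128] [ 0.538 -0.245  0.172]
comp [8. 5.] 206 [ 1.764 -0.597  0.06 ] [ 1.755 -0.678  0.045] [ 1.776 -0.546  0.094]
comp [310.  43.] 23 [ 0.654 -0.632  0.146] [ 0.651 -0.638  0.128] [ 0.658 -0.625  0.169]
comp [307. 146.] 1378 [ 0.532 -0.227  0.108] [ 0.489 -0.278  0.045] [ 0.587 -0.2    0.179]
comp [339. 226.] 914 [ 0.389 -0.029  0.072] [ 0.327 -0.064  0.045] [0.431 0.016 0.096]
comp [278. 272.] 335 [0.477 0.149 0.069] [0.456 0.125 0.045] [0.502 0.164 0.081]
comp [259. 306.] 552 [0.484 0.251 0.08 ] [0.457 0.216 0.045] [0.508 0.271 0.097]
top cam [0.35210855 0.03724683 1.10481229]
rack 2020 ((489.1584167480469, 193.43572998046875), (166.49281311035156, 105.69580841064453), 85.3057861328125) z 0.007256350038432273
seed [ 0.52342564 -0.22761375  0.11998749]
0.02 0.1 775 [ 0.5391 -0.248   0.0441] [ 0.523 -0.224  0.058]
0.11 0.128 606 [ 0.5408 -0.2498  0.032 ] [ 0.534 -0.24   0.118]
0.136 0.148 152 [ 0.5407 -0.2495  0.0211] [ 0.536 -0.241  0.145]
0.15 0.165 52 [ 0.541  -0.2502  0.0187] [ 0.533 -0.242  0.158]
0.165 0.18 244 [ 0.5398 -0.2477  0.0122] [ 0.539 -0.247  0.173]
comp [186. 221.] 486 [0.487 0.241 0.083] [0.469 0.215 0.045] [0.51  0.271 0.097]
comp [233. 226.] 360 [0.477 0.143 0.07 ] [0.448 0.123 0.045] [0.502 0.164 0.081]
comp [315. 270.] 397 [ 0.386 -0.041  0.086] [ 0.329 -0.06   0.046] [0.432 0.015 0.096]
comp [ 32. 362.] 1292 [0.16  0.56  0.061] [0.084 0.484 0.045] [0.311 0.643 0.075]
```

View pics/crop0.png

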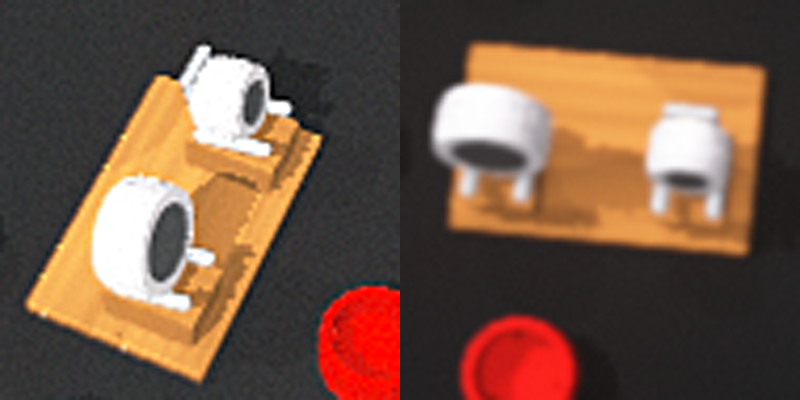

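The large lid stands in the rack's +y cradle with its dark face towards the robot, so rack −x ≈ world −x and yaw ≈ −4.7°. Next I'll check the face plane and the IK for a grasp along the lid axis.

```bash
cat >> h.py <<'E'
YAW=np.deg2rad(-4.7); C,S=np.cos(YAW),np.sin(YAW)
RACK=np.array([.489,.193,0]); RX=np.array([C,S,0]); RY=np.array([-S,C,0])
def toolrot(z,y):
    z=np.array(z)/np.linalg.norm(z); y=np.array(y)-z*np.dot(z,y); y/=np.linalg.norm(y)
    return R.from_matrix(np.c_[np.cross(y,z),y,z]).as_quat()
E
python3 - <<'E'
from h import *; from cell import viewer,planner
for c in ["side","top"]:
    f=np.load(f"pics/{c}0.npz");W=np.load(f"pics/W{c}.npy");g=f["p"].max(2)
    L=(np.hypot(W[...,0]-.485,W[...,1]-.243)<.045)&(W[...,2]>.04)
    q=W[L&(g<120)];ce=np.median(q,0);q=q[np.linalg.norm(q-ce,axis=1)<.025]
    n=np.linalg.svd(q-q.mean(0))[2][2]; print(c,len(q),"face c",q.mean(0),q.min(0),q.max(0),"n",n*np.sign(-n[0]))
    hsv=cv2.cvtColor(f["p"],cv2.COLOR_RGB2HSV).astype(int)
    red=((hsv[...,0]<5)|(hsv[...,0]>175))&(hsv[...,1]>180)&(W[...,2]>.005)&(np.hypot(W[...,0]-.45,W[...,1]-.25)<.2)
    k=cv2.connectedComponentsWithStats(red.astype(np.uint8))
    for i in range(1,k[0]):
        if k[2][i,4]>60: print("red",np.median(W[k[1]==i],0))
n=-np.array([-.966*C,-.966*S,.259]); o=RACK+.05*RY+[0,0,.062]
for tilt in (15,30,45):
    a=np.deg2rad(tilt); z=np.cos(a)*RX-[0,0,np.sin(a)]
    for s in (1,-1):
        p=o-.015*n+.011*z
        print(tilt,s,[ (None if j is None else np.round(j,2).tolist()) for j in (planner.ik(p,toolrot(z,s*RY)),planner.ik(p-.1*z,toolrot(z,s*RY)))])
g=np.array([.540,-.249,.18])
for th in np.arange(0,360,30):
    a=np.deg2rad(th); j=planner.ik(g,toolrot([0,0,-1],[np.cos(a),np.sin(a),0])); print(th,None if j is None else np.round(j,2))
w=viewer.get_calibration("wrist"); T=np.array(w["world_to_cam"]); print("wristcam",-T[:3,:3].T@T[:3,3],T[2,:3],w["camera_matrix"])
E
```

```text
side 119 face c [0.47538223 0.24335865 0.06969896] [0.46974542 0.22325297 0.0517898 ] [0.48017875 0.26223784 0.08835725] n [-0.96386706  0.04894911  0.26184782]
red [0.36732322 0.23285781 0.01906294]
red [0.49354515 0.35159932 0.02082999]
top 92 face c [0.47532405 0.24392504 0.06720033] [0.47014036 0.22627863 0.0499876 ] [0.48012263 0.26339587 0.08486089] n [-0.9600768   0.0767279   0.26900812]
red [0.49465789 0.34598709 0.02209183]
red [0.36700924 0.23600151 0.02248941]
15 1 [[-0.87, 1.48, -0.25, 2.36, 2.06, 1.88, -2.03], None]
15 -1 [[-0.87, 1.48, -0.25, 2.36, 2.06, 1.88, 1.11], None]
30 1 [[-0.57, 1.37, -0.69, 2.39, 2.13, 1.9, -1.6], None]
30 -1 [[-0.57, 1.37, -0.69, 2.39, 2.13, 1.9, 1.54], None]
45 1 [[-0.29, 1.37, -1.13, 2.33, 2.05, 1.83, -1.16], None]
45 -1 [[-0.37, 1.26, -0.91, 2.33, 2.07, 1.63, 1.86], None]
0 [ 0.51  0.82 -0.27  1.48  0.26  0.88  0.15]
30 [ 0.57  0.83 -0.4   1.48  0.37  0.91  0.58]
60 [ 0.65  0.86 -0.58  1.48  0.52  0.97  0.98]
90 [ 0.72  0.89 -0.75  1.47  0.66  1.04  1.39]
120 [ 0.9   1.11 -1.35  1.47  1.09  1.42  1.61]
150 [ 0.04  0.93  0.76  1.5  -0.71  1.   -2.67]
180 [ 0.1   0.89  0.61  1.5  -0.58  0.94 -2.26]
210 [ 0.17  0.85  0.44  1.49 -0.43  0.89 -1.87]
240 [ 0.24  0.83  0.29  1.49 -0.28  0.86 -1.47]
270 [ 0.31  0.81  0.13  1.49 -0.13  0.85 -1.08]
300 [ 0.39  0.81 -0.02  1.49  0.01  0.85 -0.68]
330 [ 0.45  0.81 -0.14  1.48  0.14  0.86 -0.26]
wristcam [ 0.24868951 -0.52512402  0.373605  ] [-0.30287456 -0.09385072 -0.94839815] [[337.17866606   0.         279.61359552]
 [  0.         337.17866606 211.31650175]
 [  0.           0.           1.        ]]
```

Face normal (−0.96, 0.05, 0.26) matches the 15° spec. The camera sits on the tool's +x side, so I'll use the flip that keeps it upward. Next, check the reach of the vertical path over the lid, and the finger clearance.

```bash
python3 - <<'E'
from h import *; from cell import viewer,planner
W=np.load("pics/Wside.npy");W2=np.load("pics/Wtop.npy")
n=-np.array([.966*C,.966*S,-.259]); o=RACK+.05*RY+[0,0,.062]
for w in (W,W2):
    q=w[(np.hypot(w[...,0]-.485,w[...,1]-.243)<.05)&(w[...,2]>.04)]-o
    ax=q@n; r=np.linalg.norm(q-np.outer(ax,n),axis=1)
    for lo,hi in((0,20),(20,24),(24,26),(26,29),(29,40)):
        a=ax[(r*1e3>lo)&(r*1e3<hi)]*1e3; print(lo,hi,len(a),np.round(np.percentile(a,[5,50,95]),1) if len(a) else '')
    b=q[(ax>.002)&(ax<.02)]; print("lateral y mid",(np.percentile(b@RY,1)+np.percentile(b@RY,99))/2, "range",np.percentile(b@RY,[1,99]))
for tilt in (15,20,25):
    a=np.deg2rad(tilt); z=np.cos(a)*RX-[0,0,np.sin(a)]
    for dz in (0,.04,.08,.12,.2):
        j=planner.ik(o+.015*n+.011*z+[0,0,dz],toolrot(z,-RY)); print(tilt,dz,None if j is None else np.round(j,2))
E
```

```text
0 20 127 [17.8 19.1 20.6]
20 24 62 [17.  18.7 20.1]
24 26 78 [-5.6 15.3 23.9]
26 29 192 [-6.2 10.7 27.5]
29 40 139 [-4.2  8.1 23.7]
lateral y mid -1.9445218455114988e-06 range [-0.02628853  0.02628464]
0 20 99 [17.4 18.4 19.7]
20 24 47 [17.3 18.2 19.2]
24 26 30 [-7.5 17.4 18.8]
26 29 211 [-6.6  9.4 26. ]
29 40 153 [-5.6  7.8 23.8]
lateral y mid -3.271222534107811e-05 range [-0.02681135  0.02674593]
15 0 [-0.87  1.48 -0.25  2.36  2.06  1.88  1.11]
15 0.04 [-0.88  1.39 -0.25  2.42  2.04  1.85  1.12]
15 0.08 None
15 0.12 None
15 0.2 None
20 0 [-0.73  1.45 -0.47  2.38  2.1   1.97  1.29]
20 0.04 [-0.74  1.35 -0.47  2.43  2.06  1.92  1.3 ]
20 0.08 None
20 0.12 None
20 0.2 None
25 0 [-0.71  1.38 -0.47  2.4   2.13  1.85  1.34]
25 0.04 [-0.61  1.33 -0.69  2.43  2.06  1.97  1.48]
25 0.08 None
25 0.12 None
25 0.2 [-0.51  0.92 -0.91  2.44  1.87  1.78  1.79]
```

The direct axial grasp is too close to the reach limit for lifting. So: grasp steeply, place with the tool tilted, then regrasp from above to screw. The face plane shows the lid 7 mm further in +x than the foot centre implies. Scan tilt options.

```bash
cat >> h.py <<'E'
O=RACK+.05*RY+.0073*RX+[0,0,.062]          # lid origin in rack
N=np.array([-.966*C,-.966*S,.259])          # lid axis
G=np.array([.5395,-.2495,.151])             # seat
GL=.013                                     # grasp height on lid
def pick(alpha,dz=0,s=1):
    a=np.deg2rad(alpha); z=np.cos(a)*RX-[0,0,np.sin(a)]
    return O+GL*N+.011*z+[0,0,dz], toolrot(z,s*RY)
def place(alpha,az,dz=0,s=1):
    """pose with the lid (held as by pick(alpha,s)) level over the seat, tool azimuth az"""
    p,q=pick(alpha,0,s); Rp=R.from_quat(q)
    ln=Rp.inv().apply(N); lo=Rp.inv().apply(O-p)         # lid axis, origin in tool frame
    d=np.deg2rad(105-alpha); f=np.array([np.cos(az),np.sin(az),0]); z=np.cos(d)*f-[0,0,np.sin(d)]
    for y in (np.cross([0,0,1],f),-np.cross([0,0,1],f)):
        q=toolrot(z,y); Rq=R.from_quat(q)
        if Rq.apply(ln)[2]>.999: return G+[0,0,dz]-Rq.apply(lo), q
E
python3 - <<'E'
from h import *; from cell import planner
lim=np.array([[-2.71,2.71],[-.32,2.16],[-1.57,1.52],[0,2.45],[-1.46,4.6],[0,2.02],[-2.83,2.83]])
def rep(t,ps):
    js=[planner.ik(*p) for p in ps]
    if any(j is None for j in js): print(t,"none",[j is not None for j in js]);return
    js=np.array(js); print(t,"margin %.2f jump %.2f"%(np.minimum(js-lim[:,0],lim[:,1]-js).min(),abs(np.diff(js,axis=0)).max()),np.round(js[0],2))
for al in (45,60,70,80,90):
  for s in (1,-1):
    rep(("pick",al,s),[pick(al,h,s) for h in (0,.06,.12)])
    for az in (-70,-45,-25,0,25):
        rep(("  place",al,s,az),[place(al,np.deg2rad(az),h,s) for h in (0.01,.04,.08)])
E
```

```text
('pick', 45, 1) margin 0.12 jump 0.22 [-0.27  1.37 -1.13  2.31  2.07  1.81 -1.12]
('  place', 45, 1, -70) margin 0.31 jump 0.13 [-0.26  0.97  0.88  1.89 -1.    0.31 -1.63]
('  place', 45, 1, -45) margin 0.12 jump 4.02 [0.15 0.76 0.18 2.02 2.19 0.16 2.02]
('  place', 45, 1, -25) margin 0.03 jump 3.19 [ 0.5   0.74 -0.25  2.06  2.27  0.27  2.41]
('  place', 45, 1, 0) margin 0.03 jump 2.16 [ 1.12  1.1  -1.35  1.98  1.67  0.85 -2.56]
('  place', 45, 1, 25) margin 0.26 jump 0.11 [ 0.84  0.82 -0.47  1.83 -0.37  0.26 -0.23]
('pick', 45, -1) margin 0.13 jump 0.45 [-0.35  1.26 -0.91  2.31  2.09  1.62  1.89]
('  place', 45, -1, -70) margin 0.24 jump 0.13 [-0.05  0.83  0.4   1.89  0.67  0.24 -0.1 ]
('  place', 45, -1, -45) margin 0.16 jump 0.73 [ 0.74  0.89 -0.91  2.01  1.7   0.93 -0.47]
('  place', 45, -1, -25) margin 0.06 jump 1.11 [ 0.99  1.09 -1.35  2.04  1.78  1.13 -0.03]
('  place', 45, -1, 0) margin 0.12 jump 0.59 [ 1.06  0.99 -1.13  1.98  1.66  0.63  0.53]
('  place', 45, -1, 25) margin 0.06 jump 0.11 [ 0.35  0.85  0.45  1.85 -1.4   0.8  -2.47]
('pick', 60, 1) margin 0.22 jump 0.52 [-0.1
[... 3276 characters left out ...]
e, False, False]
('  place', 90, 1, -25) none [False, False, False]
('  place', 90, 1, 0) margin 0.05 jump 0.22 [ 1.15  1.34 -0.91  2.38  3.44  1.17  2.58]
('  place', 90, 1, 25) margin 0.24 jump 0.19 [ 1.4   1.41 -1.15  2.02  4.07  0.24  2.2 ]
('pick', 90, -1) margin 0.56 jump 0.25 [-0.75  1.    0.46  1.77 -0.79  0.56 -1.44]
('  place', 90, -1, -70) margin 0.33 jump 0.22 [-0.09  1.12 -0.03  2.11  1.84  1.36 -1.66]
('  place', 90, -1, -45) none [True, False, False]
('  place', 90, -1, -25) none [False, False, False]
('  place', 90, -1, 0) margin 0.05 jump 0.13 [ 1.29  1.57 -1.35  2.38  3.09  1.08 -0.04]
('  place', 90, -1, 25) margin 0.11 jump 0.35 [ 1.45  1.53 -1.35  2.02  2.86  0.13  0.31]
```

```bash
python3 - <<'E'
from h import *; from cell import arm,planner,get_obs,viewer
o=get_obs(); p=o["position"].copy() if hasattr(o["position"],"copy") else np.array(o["position"])
arm.move_straight([p[0],p[1],.42],feed=.3)
j=np.array(get_obs()["qpos"]); j[0]=-.45; arm.move_joints(j)
print(np.round(get_obs()["position"],3))
for h in (.2,.06,0): print(h,np.round(planner.ik(*pick(60,h)),2))
arm.move_pose(*pick(60,.2)); arm.move_straight(pick(60,.075)[0],feed=.2)
o=get_obs();print(np.round(o["qpos"],2),np.round(o["position"],4),pick(60,.075)[0],o["clock"],np.round(o["contact_force"],1))
k=viewer.get_calibration("wrist");w,d=viewer.capture("wrist"); s,_=viewer.capture("side")
np.savez("pics/w1.npz",p=w,d=d,T=k["world_to_cam"])
cv2.imwrite("pics/w1.png",np.hstack([cv2.resize(w,(400,300)),cv2.resize(s,(400,300))])[:,:,::-1])
W=cloud(w,d,k); np.save("pics/W1.npy",W)
q=W[(np.hypot(W[...,0]-.485,W[...,1]-.243)<.06)&(W[...,2]>.04)&(W[...,2]<.1)]-O
ax=q@N; r=np.linalg.norm(q-np.outer(ax,N),axis=1)
for lo,hi in((0,20),(20,26),(26,29)):
    a=ax[(r*1e3>lo)&(r*1e3<hi)]*1e3; print(lo,hi,len(a),np.round(np.percentile(a,[2,50,98]),1) if len(a) else '')
b=q[(ax>.002)&(ax<.024)&(r<.035)]; print("lat",np.percentile(b@RY,[1,99]),"top z",b[:,2].max()+.062)
E
```

```text
[0.529 0.224 0.42 ]
0.2 [-0.88  0.56  0.28  2.03  0.86  0.27  0.02]
0.06 [-0.09  1.2  -1.35  2.15  1.76  1.54 -0.75]
0 [-0.1   1.36 -1.35  2.16  1.89  1.64 -0.79]Traceback (most recent call last):
  File "<stdin>", line 7, in <module>
cell.IKError: the arm cannot follow that straight line within its joint ranges
```

```bash
python3 - <<'E'
from h import *; from cell import arm,planner,get_obs,viewer
print(np.round(get_obs()["qpos"],2),np.round(get_obs()["position"],3))
for s in (1,-1):
  for h in (0,.04,.08,.1,.12,.14,.16,.2): 
    j=planner.ik(*pick(60,h,s));print(s,h,None if j is None else np.round(j,2))
E
```

```text
[-0.88  0.56  0.28  2.03  0.86  0.27  0.02] [0.494 0.243 0.256]
1 0 [-0.34  1.05 -0.69  2.17  1.97  1.01 -1.07]
1 0.04 [-0.34  0.96 -0.69  2.16  1.87  0.95 -0.99]
1 0.08 [-0.33  0.86 -0.69  2.14  1.76  0.89 -0.88]
1 0.1 [-0.45  0.77 -0.47  2.13  1.73  0.7  -0.87]
1 0.12 [-0.44  0.73 -0.47  2.11  1.65  0.68 -0.78]
1 0.14 [-0.57  0.66 -0.25  2.1   1.56  0.52 -0.7 ]
1 0.16 [-0.98  0.67  0.47  2.09  0.96  0.07 -0.12]
1 0.2 [-0.88  0.56  0.28  2.03  0.86  0.27  0.02]
-1 0 [-0.7   0.97 -0.03  2.18  2.33  0.55  1.59]
-1 0.04 [-0.82  0.89  0.19  2.18  2.48  0.37  1.44]
-1 0.08 [-0.82  0.8   0.18  2.16  2.24  0.3   1.71]
-1 0.1 [-0.94  0.79  0.41  2.15  2.64  0.16  1.3 ]
-1 0.12 [-0.9   0.73  0.33  2.13  2.06  0.16  1.9 ]
-1 0.14 [-1.    0.72  0.51  2.11  2.49  0.03  1.48]
-1 0.16 [-1.06  0.7   0.62  2.09 -0.92  0.06 -1.39]
-1 0.2 [-0.88  0.56  0.28  2.03  0.86  0.27  0.02]
```

```bash
python3 - <<'E'
from h import *; from cell import arm,planner,get_obs,viewer
arm.move_joints(planner.ik(*pick(60,.12))); arm.move_straight(pick(60,.075)[0],feed=.2)
o=get_obs();print(np.round(o["qpos"],2),np.round(o["position"],4),pick(60,.075)[0],o["clock"],np.round(o["contact_force"],1))
k=viewer.get_calibration("wrist");w,d=viewer.capture("wrist"); s,_=viewer.capture("side")
cv2.imwrite("pics/w1.png",np.hstack([cv2.resize(w,(400,300)),cv2.resize(s,(400,300))])[:,:,::-1])
W=cloud(w,d,k)
q=W[(np.hypot(W[...,0]-.485,W[...,1]-.243)<.06)&(W[...,2]>.04)&(W[...,2]<.1)]-O
ax=q@N; r=np.linalg.norm(q-np.outer(ax,N),axis=1)
for lo,hi in((0,20),(20,26),(26,29)):
    a=ax[(r*1e3>lo)&(r*1e3<hi)]*1e3; print(lo,hi,len(a),np.round(np.percentile(a,[2,50,98]),1) if len(a) else '')
b=q[(ax>.002)&(ax<.024)&(r<.035)]; print("lat",np.percentile(b@RY,[1,99]),"top z",b[:,2].max()+.062)
E
```

```text
[-0.45  0.83 -0.48  2.15  1.82  0.74 -0.96] [0.4932 0.2429 0.1312] [0.49333811 0.24281204 0.13084072] 6.8417 [-0.5  1.1  1.5]
0 20 3577 [22.5 23.6 24.7]
20 26 2498 [21.9 23.1 24.2]
26 29 2585 [-0.6 19.7 33.1]
lat [-0.02596185  0.02644459] top z 0.09556368908998594
```

View pics/w1.png

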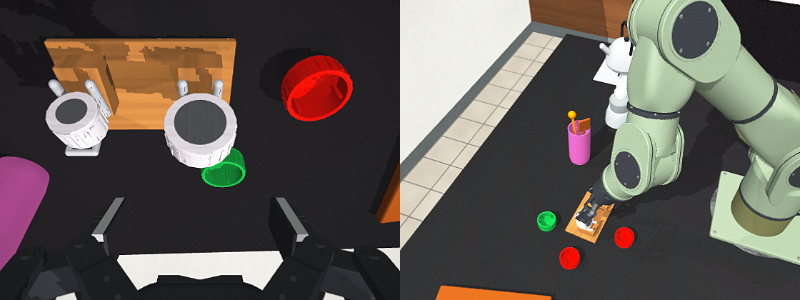

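Wrist view: the lid (200,125) has a closed top and is centred between the open fingers (105…290); the small lid is well clear at (77,122). The face is 2.4 mm deeper than modelled, so I'll shift 2 mm and grasp.

```bash
sed -i 's/\.0073\*RX/.0095*RX/' h.py; python3 - <<'E'
from h import *; from cell import arm,planner,get_obs,viewer
def st(t):
    o=get_obs();print(t,round(o["clock"],2),np.round(o["position"],4),np.round(o["contact_force"],1),"gap",round(o["finger_gap"],4),"F",round(float(o["grasp_force"]),1),np.round(o["qpos"],2))
arm.move_straight(pick(60,.0)[0],feed=.1); st("down")
if np.linalg.norm(get_obs()["contact_force"])<10:
    arm.grip(.03); st("grip")
    arm.move_straight(pick(60,.06)[0],feed=.1); st("lift")
for h in (.2,.22): j=planner.ik(*pick(60,h)); print(h,None if j is None else np.round(j,2))
for az in (-80,-70,-60,-45,-30): 
  for h in (.01,.04,.15):
    j=planner.ik(*place(60,np.deg2rad(az),h)); print(az,h,None if j is None else np.round(j,2), place(60,np.deg2rad(az),h)[0].round(3))
E
```

```text
down 7.84 [0.4957 0.2428 0.0565] [0.7 1.5 0. ] gap 0.0852 F 0.0 [-0.43  1.01 -0.5   2.17  2.03  0.86 -1.16]
grip 8.24 [0.4958 0.2428 0.0566] [-1.4 -0.3  9.1] gap 0.0553 F 61.2 [-0.43  1.01 -0.5   2.17  2.03  0.86 -1.16]
lift 8.99 [0.4955 0.2425 0.1155] [ 0.4  1.  -0.8] gap 0.0551 F 63.2 [-0.44  0.87 -0.48  2.15  1.87  0.76 -1.01]
0.2 [-0.48  0.56 -0.38  2.01  1.26  0.62 -0.36]
0.22 [-0.48  0.52 -0.37  1.98  1.16  0.63 -0.25]
-80 0.01 [ 0.37  0.94 -0.63  1.88  1.53  1.27  2.08] [ 0.541 -0.257  0.166]
-80 0.04 [ 0.4   0.9  -0.7   1.87  1.5   1.31  2.15] [ 0.541 -0.257  0.196]
-80 0.15 [ 0.51  0.77 -0.92  1.75  1.38  1.48  2.4 ] [ 0.541 -0.257  0.306]
-70 0.01 [ 0.32  0.88 -0.49  2.    1.68  1.08  2.05] [ 0.542 -0.257  0.166]
-70 0.04 [ 0.38  0.84 -0.59  1.98  1.63  1.14  2.15] [ 0.542 -0.257  0.196]
-70 0.15 [ 0.53  0.71 -0.88  1.86  1.45  1.31  2.45] [ 0.542 -0.257  0.306]
-60 0.01 [ 0.18  0.83 -0.16  2.11  1.95  0.79  1.9 ] [ 0.543 -0.256  0.166]
-60 0.04 [ 0.25  0.77 -0.27  2.09  1.84  0.84  2.05] [ 0.543 -0.256  0.196]
-60 0.15 [ 0.49  0.62 -0.69  1.96  1.53  1.04  2.5 ] [ 0.543 -0.256  0.306]
-45 0.01 [0.06 0.84 0.22 2.24 2.68 0.64 1.42] [ 0.545 -0.255  0.166]
-45 0.04 [ 0.24  0.75 -0.1   2.21  2.34  0.69  1.82] [ 0.545 -0.255  0.196]
-45 0.15 [ 0.4   0.53 -0.36  2.07  1.79  0.62  2.47] [ 0.545 -0.255  0.306]
-30 0.01 [0.24 0.83 0.12 2.29 3.02 0.75 1.45] [ 0.546 -0.253  0.166]
-30 0.04 [0.29 0.74 0.02 2.27 2.91 0.66 1.59] [ 0.546 -0.253  0.196]
-30 0.15 [ 0.31  0.49 -0.    2.14  2.6   0.3   1.94] [ 0.546 -0.253  0.306]
```

Held (gap 55 mm, 63 N). Raise and transfer to above the neck.

```bash
python3 - <<'E'
from h import *; from cell import arm,planner,get_obs,viewer
def st(t):
    o=get_obs();print(t,round(o["clock"],2),np.round(o["position"],4),np.round(o["contact_force"],1),"gap",round(o["finger_gap"],4),np.round(o["qpos"],2))
arm.move_straight(pick(60,.24)[0],feed=.25); st("up")
A=np.deg2rad(-60); j=planner.ik(*place(60,A,.2)); print(np.round(j,2))
arm.move_joints(j); st("over")
arm.move_straight(place(60,A,.06)[0],feed=.2); st("near")
k=viewer.get_calibration("wrist");w,d=viewer.capture("wrist"); s,_=viewer.capture("side")
c=cv2.resize(s[90:210,230:390],(400,300),interpolation=cv2.INTER_CUBIC)
cv2.imwrite("pics/w2.png",np.hstack([cv2.resize(w,(400,300)),c])[:,:,::-1])
W=cloud(w,d,k)
m=np.hypot(W[...,0]-G[0],W[...,1]-G[1])<.06
for lo,hi in [(.05,.1),(.112,.124),(.138,.147),(.152,.165),(.168,.18)]:
    q=W[m&(W[...,2]>lo)&(W[...,2]<hi)]
    if len(q)>20: print(lo,hi,len(q),np.round(circ(q[:,:2]),4),q[:,2].max())
# dark face of the held lid: plane
p,_=place(60,A,.06); f=G+[0,0,.086]
m=(np.linalg.norm(W-f,axis=2)<.019); q=W[m]; 
if len(q)>50: n=np.linalg.svd(q-q.mean(0),full_matrices=False)[2][2]; print("face",len(q),q.mean(0),f,"n",n*np.sign(n[2]))
E
```

```text
up 9.91 [0.4954 0.2423 0.2947] [ 0.9 -0.4 -0.8] gap 0.0546 [-0.39  0.51 -0.52  1.95  1.13  0.73 -0.2 ]
[ 0.63  0.6  -0.93  1.88  1.45  1.18  2.66]
over 12.43 [ 0.5435 -0.2559  0.3561] [ 0.2 -0.1  0.2] gap 0.0549 [ 0.63  0.6  -0.93  1.88  1.45  1.18  2.66]
near 13.28 [ 0.5437 -0.2561  0.2171] [ 0.3 -0.5 -0.3] gap 0.0551 [ 0.55  0.84 -0.84  2.06  1.75  1.23  2.25]
0.05 0.1 297 [ 0.544  -0.2523  0.0476] 0.06888572588680018
0.112 0.124 1666 [ 0.5419 -0.2487  0.0325] 0.12363257041118034
face 7569 [ 0.53904624 -0.24869055  0.23778298] [ 0.5395 -0.2495  0.237 ] n [-0.01129149  0.01850546  0.999765  ]
```

View pics/w2.png

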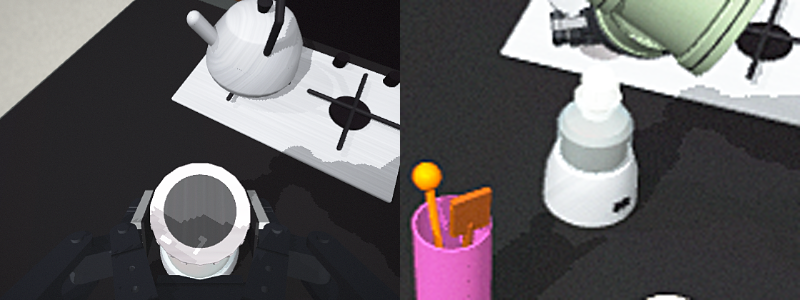

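The held lid is level (normal within 0.02 rad) above the bright neck at (600,95) in the crop. Lower it until it touches, in small force-checked steps.

```bash
python3 - <<'E'
from h import *; from cell import arm,planner,get_obs,viewer
A=np.deg2rad(-60)
k=viewer.get_calibration("wrist");w,d=viewer.capture("wrist");W=cloud(w,d,k)
q=W[(np.hypot(W[...,0]-G[0],W[...,1]-G[1])<.04)&(W[...,2]>.2345)&(W[...,2]<.242)]
(c,sz,_)=cv2.minAreaRect((q[:,:2]*1e3).astype(np.float32)); print("lid top",len(q),np.round(c,1),np.round(sz,1))
for h in [.04,.03,.026]+list(np.arange(.024,-.0015,-.002)):
    arm.move_straight(place(60,A,h)[0],feed=.1 if h>.024 else .03)
    o=get_obs();F=np.array(o["contact_force"]); print(round(h,3),round(o["clock"],2),np.round(F,1),np.round(o["position"],4),np.round(o["wrist_torque"],2))
    if F[2]>6 or np.linalg.norm(F)>12: break
E
```

```text
lid top 17033 [ 538.2 -245.4] [63.5 63.9]
0.04 13.78 [ 0.7  0.8 -0.2] [ 0.5434 -0.2562  0.1963] [0.74 0.39 0.03]
0.03 14.03 [ 0.2 -0.4 -0.3] [ 0.5433 -0.2562  0.1863] [ 0.71  0.43 -0.04]
0.026 14.28 [ 0.4 -0.4 -1.3] [ 0.5434 -0.2563  0.1823] [ 0.68  0.41 -0.01]
0.024 14.53 [0.1 0.2 0.6] [ 0.5434 -0.2562  0.1802] [0.7  0.37 0.01]
0.022 14.78 [ 0.1 -0.7 -0.1] [ 0.5434 -0.2562  0.1781] [0.74 0.35 0.01]
0.02 15.03 [ 0.3 -0.9  0.1] [ 0.5433 -0.2562  0.1761] [0.74 0.43 0.02]
0.018 15.28 [ 0.  -0.5 -0.5] [ 0.5434 -0.2562  0.1741] [ 0.68  0.41 -0.04]
0.016 15.53 [-0.3 -0.3 -0.1] [ 0.5434 -0.2562  0.1721] [ 0.69  0.44 -0.  ]
0.014 15.78 [-1.2  0.  -0.8] [ 0.5434 -0.2562  0.1701] [0.71 0.44 0.01]
0.012 16.03 [ 0.2 -0.  -0.6] [ 0.5434 -0.2562  0.1681] [0.73 0.43 0.05]
0.01 16.28 [ 0.6 -0.5 -1. ] [ 0.5434 -0.2562  0.1661] [ 0.71  0.41 -0.01]
0.008 16.53 [ 0.3 -0.7  0.7] [ 0.5434 -0.2562  0.1641] [0.7  0.34 0.02]
0.006 16.78 [ 0.1 -0.9  0. ] [ 0.5434 -0.2562  0.1621] [0.69 0.38 0.06]
0.004 17.03 [-0.8 -0.3 -0.5] [ 0.5433 -0.2562  0.1601] [ 0.69  0.38 -0.01]
0.002 17.28 [-0.9  0.7  5.3] [ 0.5436 -0.2563  0.1586] [ 0.11  0.07 -0.03]
-0.0 17.53 [-3.5  1.2 22.9] [ 0.5442 -0.2567  0.158 ] [-1.78 -0.72 -0.28]
```

Contact at about 2.5 mm above home, where the spec puts it. Release, back off and verify.

```bash
python3 - <<'E'
from h import *; from cell import arm,planner,get_obs,viewer
A=np.deg2rad(-60)
def st(t):
    o=get_obs();print(t,round(o["clock"],2),np.round(o["position"],4),np.round(o["contact_force"],1),"gap",round(o["finger_gap"],4),np.round(o["qpos"],2))
p,q=place(60,A,.0025); arm.move_straight(p,feed=.03); arm.grip(.085); st("rel")
z=R.from_quat(q).apply([0,0,1])
arm.move_straight(p-.09*z,feed=.15); st("back")
k=viewer.get_calibration("wrist");w,d=viewer.capture("wrist");W=cloud(w,d,k)
t,dt=viewer.capture("top");Wt=cloud(t,dt,viewer.get_calibration("top"));s,ds=viewer.capture("side");Ws=cloud(s,ds,viewer.get_calibration("side"))
for n,w_ in (("wrist",W),("top",Wt),("side",Ws)):
    m=(np.hypot(w_[...,0]-G[0],w_[...,1]-G[1])<.05)
    a=w_[m&(w_[...,2]>.172)&(w_[...,2]<.19)]
    if len(a)>20:
        pl=np.linalg.svd(a-a.mean(0),full_matrices=False)[2][2]; c,sz,_=cv2.minAreaRect((a[:,:2]*1e3).astype(np.float32)); print(n,len(a),np.round(a.mean(0),4),"rect",np.round(c,1),np.round(sz,1),"n",pl.round(3),"z",np.percentile(a[:,2],[5,50,95]).round(4))
cv2.imwrite("pics/w3.png",cv2.cvtColor(np.hstack([cv2.resize(w,(400,300)),cv2.resize(s[90:210,230:390],(400,300),interpolation=cv2.INTER_CUBIC)]),cv2.COLOR_RGB2BGR))
E
```

```text
rel 18.19 [ 0.5434 -0.2562  0.1586] [ 0.2  0.2 -0.5] gap 0.0851 [ 0.52  0.96 -0.81  2.1   1.87  1.29  2.12]
back 18.94 [ 0.5116 -0.2016  0.222 ] [ 0.2 -0.4 -0.7] gap 0.085 [ 0.45  0.81 -0.88  2.18  1.68  1.31  2.1 ]
wrist 5509 [ 0.5393 -0.2474  0.1788] rect [ 540.5 -249.2] [55.9 56. ] n [-0.012  0.021  1.   ] z [0.1772 0.179  0.1801]
top 626 [ 0.5384 -0.2487  0.1786] rect [ 538.5 -249.1] [54.4 54.3] n [ 0.004 -0.015 -1.   ] z [0.1754 0.1787 0.1814]
side 53 [ 0.5324 -0.2286  0.1766] rect [ 533.1 -232.2] [41.5 24.7] n [ 0.027 -0.127 -0.992] z [0.1732 0.1766 0.1803]
```

View pics/w3.png

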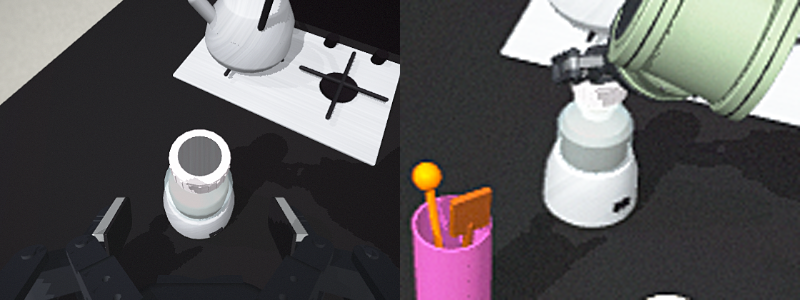

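The lid sits level on the neck, top at 0.179, centre (0.5395, −0.249). Now go to a vertical pose above it with joint 7 near +2.5, so one turn has room for about 4.3 rad clockwise (decreasing j7).

```bash
python3 - <<'E'
from h import *; from cell import arm,planner,get_obs,viewer
p=np.array(get_obs()["position"]); arm.move_straight([p[0],p[1],.33],feed=.25)
print(np.round(get_obs()["qpos"],2))
for th in range(60,420,20):
    a=np.deg2rad(th); q=toolrot([0,0,-1],[np.cos(a),np.sin(a),0])
    J=[planner.ik([.5395,-.249,z],q) for z in (.27,.157)]
    print(th,[None if j is None else np.round(j,2).tolist() for j in J])
E
```

```text
[ 0.52  0.59 -0.95  2.04  1.45  1.24  2.44]
60 [[0.69, 0.77, -0.69, 1.35, 0.5, 1.2, 1.01], [0.71, 0.92, -0.72, 1.5, 0.68, 0.99, 0.85]]
80 [[0.72, 0.78, -0.75, 1.35, 0.54, 1.22, 1.33], [0.74, 0.94, -0.79, 1.5, 0.74, 1.02, 1.15]]
100 [[0.73, 0.79, -0.77, 1.35, 0.56, 1.23, 1.66], [0.76, 0.95, -0.85, 1.5, 0.78, 1.05, 1.47]]
120 [[0.74, 0.8, -0.81, 1.35, 0.58, 1.24, 1.99], [0.77, 0.96, -0.86, 1.5, 0.79, 1.06, 1.81]]
140 [[0.75, 0.81, -0.85, 1.35, 0.61, 1.25, 2.32], [0.78, 0.97, -0.89, 1.5, 0.81, 1.08, 2.14]]
160 [[0.76, 0.81, -0.88, 1.35, 0.63, 1.27, 2.65], [0.79, 0.98, -0.93, 1.5, 0.84, 1.1, 2.47]]
180 [[0.89, 0.98, -1.35, 1.34, 0.94, 1.52, 2.77], [0.8, 0.99, -0.97, 1.5, 0.87, 1.12, 2.8]]
200 [[-0.08, 1.01, 1.3, 1.38, -0.97, 1.45, -1.61], [-0.09, 1.19, 1.3, 1.53, -1.17, 1.33, -1.45]]
220 [[-0.08, 1.01, 1.3, 1.38, -0.97, 1.45, -1.26], [-0.09, 1.19, 1.3, 1.53, -1.17, 1.33, -1.1]]
240 [[-0.08, 1.01, 1.3, 1.38, -0.97, 1.45, -0.91], [-0.09, 1.19, 1.3, 1.53, -1.17, 1.33, -0.75]]
260 [[-0.08, 1.01, 1.3, 1.38, -0.97, 1.45, -0.56], [-0.09, 1.19, 1.3, 1.53, -1.17, 1.33, -0.41]]
280 [[-0.08, 1.01, 1.3, 1.38, -0.97, 1.45, -0.21], [-0.05, 1.08, 1.07, 1.53, -1.01, 1.16, -0.16]]
300 [[-0.08, 1.01, 1.3, 1.38, -0.97, 1.45, 0.14], [0.01, 0.99, 0.85, 1.53, -0.84, 1.02, 0.05]]
320 [[0.02, 0.84, 0.86, 1.37, -0.64, 1.21, 0.23], [0.09, 0.93, 0.63, 1.52, -0.64, 0.91, 0.24]]
340 [[0.1, 0.78, 0.63, 1.37, -0.48, 1.14, 0.44], [0.18, 0.88, 0.41, 1.52, -0.43, 0.84, 0.41]]
360 [[0.19, 0.74, 0.41, 1.37, -0.31, 1.1, 0.65], [0.29, 0.85, 0.19, 1.52, -0.2, 0.8, 0.56]]
380 [[0.29, 0.72, 0.19, 1.36, -0.14, 1.08, 0.85], [0.29, 0.85, 0.19, 1.52, -0.2, 0.8, 0.91]]
400 [[0.67, 0.76, -0.64, 1.35, 0.46, 1.18, 0.69], [0.69, 0.91, -0.68, 1.5, 0.64, 0.96, 0.53]]
```

```bash
cat > turn.py <<'E'
from h import *; from cell import arm,planner,get_obs,viewer
def tz(n=4):
    v=[]
    for _ in range(n): o=get_obs(); v.append(np.r_[o["contact_force"],o["wrist_torque"]]); arm.dwell(.02)
    return np.mean(v,0)
def st(t):
    o=get_obs();v=tz();print(t,"t",round(o["clock"],1),np.round(o["position"],4),"F",np.round(v[:3],1),"Tz %.3f"%v[5],"j7 %.3f"%o["qpos"][6],"gap",round(o["finger_gap"],4)); return v
def step(c):
    """turn joint 7 to c, following the lid down as the thread pulls"""
    j=np.array(get_obs()["qpos"]); j[6]=c; arm.move_joints(j); v=tz()
    if abs(v[2])>3:
        p=np.array(get_obs()["position"]); arm.move_straight(p+[0,0,np.clip(v[2]*5e-5,-6e-4,6e-4)],feed=.02); v=tz()
    return v
E
python3 - <<'E'
from turn import *
a=np.deg2rad(160);q=toolrot([0,0,-1],[np.cos(a),np.sin(a),0])
j=planner.ik([.5395,-.249,.27],q); print(np.round(j,2)); arm.move_joints(j); st("over")
arm.move_straight([.5395,-.249,.157],feed=.1); v=st("down")
if np.linalg.norm(v[:3])<8:
    arm.grip(.03); v=st("grip")
    c=get_obs()["qpos"][6]; c0=c
    while c0-c<4.4:
        c-=.2 if c0-c<1.15 else .08
        v=step(c); o=get_obs()
        print("%.2f t%.1f F %s Tz %.3f z %.4f"%(c0-c,o["clock"],np.round(v[:3],1),v[5],o["position"][2]))
        if abs(v[5])>.25 or np.linalg.norm(v[:3])>25 or o["clock"]>50: break
E
```

```text
[ 0.76  0.81 -0.88  1.35  0.63  1.27  2.65]
over t 20.5 [ 0.539  -0.2481  0.2691] F [0.2 0.7 0.1] Tz -0.021 j7 2.652 gap 0.0849
down t 21.9 [ 0.5397 -0.249   0.1575] F [ 0.1 -0.2 -0.1] Tz -0.016 j7 2.542 gap 0.0849
grip t 22.3 [ 0.5397 -0.2491  0.1575] F [-0.9 -0.   6. ] Tz -0.004 j7 2.542 gap 0.0541
0.20 t22.8 F [-0.1 -0.2  2.4] Tz -0.015 z 0.1576
0.40 t23.2 F [ 0.2 -0.1  2. ] Tz -0.007 z 0.1576
0.60 t23.5 F [ 0.5 -0.2  1.7] Tz -0.012 z 0.1576
0.80 t23.9 F [ 1.3 -0.3  0.3] Tz 0.006 z 0.1576
1.00 t24.3 F [ 1.7  0.9 -1.1] Tz 0.024 z 0.1575
1.20 t24.7 F [ 1.3  1.7 -0.1] Tz 0.037 z 0.1575
1.28 t25.0 F [ 1.6  2.1 -0.8] Tz 0.037 z 0.1575
1.36 t25.3 F [ 1.5  2.  -1.2] Tz 0.055 z 0.1575
1.44 t25.6 F [ 1.7  1.2 -1.3] Tz 0.047 z 0.1575
1.52 t26.0 F [ 1.6  1.5 -0.4] Tz 0.029 z 0.1575
1.60 t26.3 F [ 2.1  1.1 -0.5] Tz 0.054 z 0.1575
1.68 t26.6 F [ 2.4  0.8 -0. ] Tz 0.043 z 0.1576
1.76 t26.9 F [ 2.2  0.6 -0.1] Tz 0.053 z 0.1576
1.84 t27.2 F [2.7 0.4 0.1] Tz 0.002 z 0.1576
1.92 t27.5 F [ 2.5  0.1 -0.8] Tz 0.037 z 0.1576
2.00 t27.9 F [ 3.2 -0.7 -0.4] Tz -0.007 z 0.1576
2.08 t28.2 F [ 2.4 -1.2 -0.2] Tz 0.059 z 0.1576
2.16 t28.5 F [ 3.2 -1.2 -0.4] Tz 0.029 z 0.1575
2.24 t28.8 F [ 2.4 -1.2 -0.5] Tz 0.001 z 0.1575
2.32 t29.1 F [ 1.9 -1.4 -0.3] Tz 0.007 z 0.1575
2.40 t29.4 F [ 2.  -1.3 -0. ] Tz 0.035 z 0.1575
2.48 t29.8 F [ 2.2 -1.5 -0.6] Tz 0.027 z 0.1574
2.56 t30.1 F [ 2.1 -1.8 -0.7] Tz 0.019 z 0.1574
2.64 t30.4 F [ 1.6 -2.  -0.1] Tz 0.015 z 0.1574
2.72 t30.7 F [ 1.8 -2.3 -0.1] Tz 0.024 z 0.1574
2.80 t31.0 F [ 1.7 -2.2 -1. ] Tz -0.008 z 0.1573
2.88 t31.3 F [ 0.9 -2.  -0.8] Tz 0.005 z 0.1573
2.96 t31.7 F [ 1.8 -1.8 -0.6] Tz 0.230 z 0.1573
3.04 t32.0 F [ 1.9 -1.1 -0.7] Tz 0.319 z 0.1573
```

Stiff from about 2.92 rad on. Continue finely; up to 3.11 the seal cannot exceed about 0.23 rad.

```bash
python3 - <<'E'
from turn import *
o=get_obs(); c=2.542-3.04; v=st("now")
for _ in range(3):
    c-=.024; v=step(c); o=get_obs(); print("%.3f actual %.3f Tz %.3f"%(2.542-c,2.542-o["qpos"][6],tz(8)[5]),np.round(o["joint_efforts"],2)[6])
    if abs(v[5])>.62: break
E
```

```text
now t 32.0 [ 0.5391 -0.2496  0.1573] F [ 2.3 -1.4 -0.9] Tz 0.310 j7 -0.495 gap 0.0543
3.064 actual 3.063 Tz 0.426 -0.46
3.088 actual 3.087 Tz 0.464 -0.52
3.112 actual 3.111 Tz 0.475 -0.54
```

```bash
python3 - <<'E'
from turn import *
c=2.542-3.112
for dc in (-.035,-.035,.03,.03,.03):
    c+=dc; v=step(c); t=tz(10)[5]; o=get_obs(); print("%.3f Tz %.3f"%(2.542-c,t),np.round(o["joint_efforts"],2)[6])
    if dc>0 and t<.1: break
E
```

```text
3.147 Tz 0.477 -0.46
3.182 Tz 0.506 -0.49
3.152 Tz 0.284 -0.3
3.122 Tz 0.091 -0.11
```

The elastic wind-up is about 0.07 rad. That puts the seal at about 0.1–0.2 rad by both torque (0.51 N m) and angle, inside the snug window. Release and check.

```bash
python3 - <<'E'
from turn import *
arm.grip(.085); p=np.array(get_obs()["position"]); arm.move_straight([p[0],p[1],.28],feed=.15); arm.dwell(.3); st("up")
for n in ("wrist","top","side"):
    k=viewer.get_calibration(n);w,d=viewer.capture(n);W=cloud(w,d,k)
    if n=="side":
        cv2.imwrite("pics/w4.png",w[:,:,::-1]); 
        for b in ("small_lid","mug","tumbler"): print(b,[(np.round(r["extent"]).tolist(),round(r["confidence"],2)) for r in viewer.find_in("side",b)][:2])
    a=W[(np.hypot(W[...,0]-G[0],W[...,1]-G[1])<.045)&(W[...,2]>.172)&(W[...,2]<.185)]
    if len(a)>30: c,sz,_=cv2.minAreaRect((a[:,:2]*1e3).astype(np.float32)); print(n,len(a),np.round(c,1),np.round(sz,1),"n",np.linalg.svd(a-a.mean(0),full_matrices=False)[2][2].round(3),"z",np.percentile(a[:,2],[5,50,95]).round(4))
E
```

```text
up t 37.0 [ 0.539  -0.2495  0.2797] F [-0.4  0.6  0. ] Tz 0.014 j7 -0.459 gap 0.0851
wrist 4153 [ 540.2 -248.4] [55.  55.9] n [0.003 0.007 1.   ] z [0.1758 0.177  0.1782]
top 591 [ 539.6 -247.5] [50.5 55.5] n [-0.006 -0.006 -1.   ] z [0.174  0.1767 0.1795]
small_lid [([270.0, 263.0, 289.0, 282.0], 0.72)]
mug [([320.0, 207.0, 364.0, 258.0], 0.79)]
tumbler [([233.0, 155.0, 272.0, 231.0], 0.87)]
side 270 [ 537.1 -249.4] [54.3 56.5] n [ 0.    -0.018 -1.   ] z [0.1733 0.1769 0.1799]
```

View pics/w4.png

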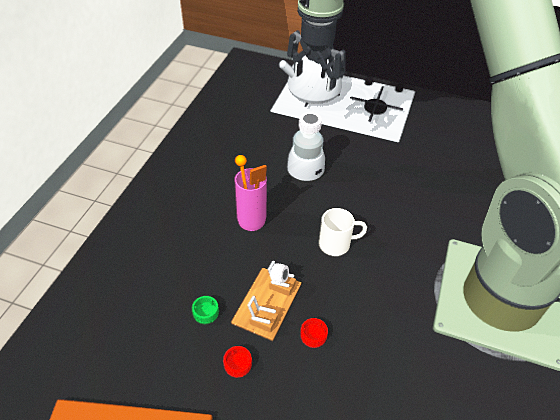

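The lid is on the grinder at (310,122), with its top at 0.177 m (the home height) and level. The bystanders haven't moved and the gripper is clear, so I'm handing in.

```bash
python3 -c "
from cell import ticket
print(ticket.finish_job())"
```

```text
the job is handed in; nothing more can be done
None
```

I screwed the larger lid home on the grinder and tightened it to an estimated 0.1–0.2 rad past stiff (snug is 0.05–0.35). I let go and handed the job in at about 37 s; the small lid, mug and tumbler hadn't moved, and no verdict came back.

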